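# Seat the stopcock plug of the rinse tank

## Task

The rinse tank's stopcock stands without its plug: take the tapered plug with the wing handle out of the rack and set it loosely in the stopcock's bore with the wing in line with the pipe. Then press it down with about 15 N while turning it a quarter turn, so that the wing ends across the pipe and the plug is wedged tight and holds when let go; pressing alone does not wedge it, and over 20 N or so may crack the barrel. Leave the other things where they are.

Things in the scene. Friction and masses are not known exactly. Their poses are not given: they have to be found in the camera images.
- plug: Loose tapered stopcock plug, steel, 190 to 265 g, upright in one of the rack's holes, collar on the rack's top. Origin on its axis at the underside of its round collar (32 mm across, 6 mm thick); z up; x along its wing handle (up to 80 degrees from the rack's x). Below the collar a 9 mm neck, then a cone, 23 mm across at its top, 17 mm at its tip 48 mm below the collar (4.5 degrees half angle).
- wing (a point): Middle of the plug's wing handle, on the plug's axis 26 mm above the collar's underside. The wing is a flat upright blade, 40 mm long (along the plug's x), 10 mm thick (along y), from the collar's top (6 mm above its underside) up to 41 mm. Grip it across its thickness with about 80 N, fingertips just clear of the collar.
- stopcock: Rinse tank and stopcock on one base plate fixed to the bench; yaw up to 26 degrees. Origin on the bench under the vertical bore; x along the horizontal pipe (18 mm thick, axis 64 mm up): open white tank (115 x 105 mm, 110 mm high) on the +x side, 57 to 172 mm from the bore; spout on the -x side, 68 mm. Wing along this x = in line with the pipe; along this y = across the pipe.
- bore_mouth (a point): Centre of the rim of the upright grey barrel (38 mm outside), 90 mm above the bench, z up: mouth of its tapered bore, about 22 mm wide. The bore is a sleeve at a different depth each time: the plug first touches all round with its collar's underside 11 to 21 mm above the rim (feel for it) and centres itself if let go there. The sleeve then slides down 0 to 5 mm at about 5 N before it bears.
- barrel (a joint): How far the barrel is pushed down on its stiff spring seat (m): 0 unloaded, 20 N per mm; over 1.1 mm (22 N) is too much. Once the sleeve bears, pressing alone wedges the plug 2 to 4 mm deeper; about 16 to 18 N kept up through a slow quarter turn (0.2 rad/s, torque about 0.6 Nm) brings it to 4 to 7 mm, tight. Go by force, and ease the push off before letting go.
- rack: Wooden rack block fixed to the bench, 80 mm (x) by 235 mm (y), 55 mm high, origin under its centre; three upright holes of 27 mm diameter in a row along y, at y = -76, 0 and +76 mm, hold the plug, the sample tube and the bung in any order.
- sample_tube: Leave it alone. Closed sample tube standing in the rack, white round screw cap 26 mm across and 23 mm high. Origin on its axis at the rack's top.
- bung: Leave it alone. Black rubber bung standing in the rack, round flat head 34 mm across, 12 mm high. Origin on its axis at the rack's top.
- slide_box: Leave it alone. Wooden slide box on the bench, 90 x 50 x 32 mm. Origin under its centre.
- reagent: Leave it alone. Brown glass bottle on the bench, 44 mm across, 85 mm tall. Origin under its centre.
There are look-alikes about, which are no part of the job. What is shaped like the plug but purple is not meant.

How it is judged:
On the way:
1. the plug stands in the bore, upright (within 0.1 rad), collar less than 26 mm above the rim, its wing in line with the pipe within 0.35 rad (z of plug in the frame of bore_mouth below 0.026 m and horizontal distance between plug and bore_mouth below 0.004 m and angle between plug's own z axis and vertical below 0.1 rad and angle between the x axis of plug and the x axis of stopcock, either way round below 0.35 rad), for 0.2 s.
At the end, for the whole second after the job is handed in: the plug is at rest, centred and upright in the bore (3 mm, 0.08 rad), its wing across the pipe within 0.25 rad, its collar less than 16 mm above the rim, and it is wedged tight: the contact forces between cone and bore add up to more than 95 N (z of plug in the frame of bore_mouth below 0.016 m and horizontal distance between plug and bore_mouth below 0.003 m and angle between plug's own z axis and vertical below 0.08 rad and angle between the x axis of plug and the y axis of stopcock, either way round below 0.25 rad and linear speed of plug below 0.01 m/s and contact force between plug and stopcock above 95 N); the robot touches nothing.
It fails at once if the barrel is pushed down by more than 1.1 mm (22 N) (value of joint barrel above 0.0011 m).
It fails at once if the sample tube, the bung, the slide box or the bottle is moved by more than 30 mm (distance of any of sample_tube, bung, slide_box, reagent from where it was at the start of the episode above 0.03 m).
It also fails if it takes over 72 s, if anything falls off the work surface, if the arm or the gripper's body presses on something with over 40 N, if the wrist force passes 120 N, or if a joint passes its speed limit or range.

## Robot

A 6-joint arm with a two-finger parallel gripper is mounted at the origin on the work surface. World frame = base frame: x ahead of the robot, y to its left, z up, the work surface at z = 0. Lengths are in m, angles in rad, forces in N, time in s.
With the tool pointing down it reaches from about 0.375 to 0.925 m from the base axis. Payload 5.7 kg.
Tool frame: the origin (TCP) lies midway between the tips of the shut fingers; the grasp point (between the pads) lies 19 mm behind it; z points along the fingers, y is the line along which they close (so a half turn about z gives the same grasp; the last joint's range is limited). The gripper opens to 88 mm and grips with 3 to 60 N. Pads are 20 mm wide; open, the fingers measure 115 mm over their backs; the gripper's body (75 mm by 178 mm) begins 61 mm behind the grasp point.
Start: joints at [1.081, 0.359, 1.51, -0, 1.272, -0.115], TCP at [0.22, 0.558, 0.223] pointing down, gripper open.
Joint ranges: [-2.97, 2.97], [-1.01, 2.36], [0.21, 2.38], [-0.96, 4.11], [0.2, 2.71], [-2.98, 2.98]. Speed limits (rad/s): [2.39, 2.39, 3.14, 3.14, 3.14, 3.14].

## Interface

Orientations are given as a unit quaternion [x, y, z, w].
In Python, from bench import move_ptp, servo_line, goto_joints, move_gripper, sleep, inverse_kinematics, capture, PlanningError, close_job, spot_in, silhouettes, current_clock, current_joint_pos, current_qvel, current_joint_torque, current_position, current_orientation, current_force, current_torque, current_finger_gap, current_grip_force gives the robot as it stands. Calls block until the motion is done:
- move_ptp(position, orientation): joint-space move of the TCP to a pose.
- servo_line(position, orientation=None, rate=0.15, contact_N=None): straight line of the TCP; orientation=None keeps the orientation; rate is the mean speed in m/s. With contact_N (N) it stops when the force on the tool has changed by that much, and returns True; else False.
- goto_joints(angles): joint-space move.
- move_gripper(opening): finger opening in m; the grip force is fixed at half the most; returns when the fingers have stopped.
- sleep(seconds).
- inverse_kinematics(position, orientation): joint angles nearest the present ones, or None.
- capture(name): name is "scene" or "side" or "wrist"; returns a dict with "image" (400x640x3 uint8, blue, green, red), "range_z" (400x640 float32, m along the optical axis (not along the pixel's ray), 0 where there is no reading), "intrinsics" (3x3 intrinsics, pixels), "k1" (the pictures are not rectified: a ray, as slopes to the right and down, at radius r is drawn at 1 + k1 r^2 times it, then the intrinsics apply), "R" (3x3) and "t" (3): a world point X has camera coordinates R X + t. Camera axes: x right, y down, z forward; pixel columns grow to the right and rows downward; lengths in m; the calibration is good to about 2 mm. A picture is of the moment at which its call begins.
A pose or a line that the arm cannot do raises PlanningError and nothing moves.
- close_job(): hands the job in; it is judged then, once.
Trained networks look in the newest picture that a camera, given by its name, has taken for a name from the list of things; names that differ only in an ending like _2 or _b are one class to them, and where a whole thing is asked for, a point or a joint stands for the part that bears it (a point fixed in the world has none). Each returns a list of dicts, best first, with "conf" (0 to 1); they miss things now and then, are a little off and sometimes report something else, mostly with a low value. They report only what shows in the picture. A call takes as long as a camera call. They do not tell look-alikes from the thing itself.
- spot_in(camera, query): "xy" ([column, row] in pixels, amid what is visible of it).
- silhouettes(camera, query): "region" (400x640 bool, what is visible of it) and "xy" ([column, row] in pixels, amid what is visible of it).
Readings, each from a call of its own:
- current_clock(): time.
- current_joint_pos(): joint angles.
- current_qvel(): joint speeds.
- current_joint_torque(): joint torques, N m.
- current_position(): TCP position.
- current_orientation(): TCP orientation.
- current_force(): force on the tool from outside, world axes, zero at the start.
- current_torque(): the same for the moment, N m.
- current_finger_gap(): finger opening in m.
- current_grip_force(): force on a finger pad.
Only numpy, scipy, OpenCV 4.12 (cv2) and the standard library are available. Lean on these libraries where they do the work, as an engineer would, in place of code of your own. Each camera call takes 0.05 s, during which the arm holds its last target. There are 200 camera calls.

## Working session

There is one attempt and no reset: what is moved stays moved. The work goes in short steps, each a Python script; the robot and the scene stay as the last script left them, time stands still between calls to the robot, and variables do not carry over. Pictures are saved under pics/ and viewed, at most 10 in all, crops included, and the job is handed in when it is done.

```bash
ls; mkdir -p pics; cat > h.py <<'E'
import numpy as np, cv2
from bench import *
def pix2world(c,uv,z=None):
    K=c["intrinsics"];d=np.array([(uv[0]-K[0,2])/K[0,0],(uv[1]-K[1,2])/K[1,1]]);s=d.copy()
    for _ in range(10): s=d/(1+c["k1"]*(s@s))
    return np.array([s[0],s[1],1.])*z if z is not None else np.array([s[0],s[1],1.])
def plane(c,uv,h):
    r=c["R"].T@pix2world(c,uv); o=-c["R"].T@c["t"]; return o+r*(h-o[2])/r[2]
def cloud(c,mask):
    v,u=np.nonzero(mask&(c["range_z"]>0)); K=c["intrinsics"]
    d=np.stack([(u-K[0,2])/K[0,0],(v-K[1,2])/K[1,1]],1); s=d.copy()
    for _ in range(10): s=d/(1+c["k1"]*(s**2).sum(1,keepdims=True))
    P=np.c_[s,np.ones(len(s))]*c["range_z"][v,u][:,None]
    return (P-c["t"])@c["R"]
E
python3 - <<'E'
from h import *
ims=[]
for n in ["scene","side"]:
    c=capture(n); ims.append(c["image"]); print(n,"cam at",-c["R"].T@c["t"],"fwd",c["R"][2])
    for q in ["plug","stopcock","rack","sample_tube","bung","slide_box","reagent"]:
        for r in silhouettes(n,q):
            P=cloud(c,r["region"])
            print(n,q,round(r["conf"],2),np.round(r["xy"]),r["region"].sum(),np.round(np.median(P,0),3) if len(P) else None, np.round(P[:,2].max(),3) if len(P) else None)
cv2.imwrite("pics/a.png",ims[0]);cv2.imwrite("pics/b.png",ims[1])
print(current_clock(),current_orientation())
E
```

```text
pics
scene cam at [1.41557821 0.19169542 0.89560498] fwd [-0.71219772 -0.16804453 -0.68156837]
scene plug 0.63 [260. 148.] 178 [ 0.346 -0.264  0.055] 0.093
scene plug 0.61 [235. 144.] 151 [ 0.356 -0.337  0.06 ] 0.094
scene plug 0.57 [240. 163.] 151 [ 0.462 -0.273  0.075] 0.099
scene plug 0.56 [205. 170.] 239 [ 0.479 -0.379  0.055] 0.092
scene plug 0.34 [392. 211.] 246 [0.548 0.168 0.083] 0.094
scene plug 0.23 [263. 187.] 2386 [ 0.5   -0.186  0.052] 0.081
scene stopcock 0.73 [374. 236.] 4236 [0.65  0.137 0.084] 0.115
scene rack 0.65 [265. 186.] 2212 [ 0.501 -0.187  0.052] 0.061
scene bung 0.59 [262. 175.] 106 [ 0.481 -0.203  0.065] 0.072
scene slide_box 0.58 [475. 218.] 644 [0.476 0.392 0.032] 0.038
scene reagent 0.85 [233. 255.] 450 [ 0.754 -0.178  0.052] 0.089
side cam at [ 0.16941152 -0.68844802  0.52694964] fwd [ 0.4148386   0.77271478 -0.48043813]
side plug 0.98 [318. 360.] 772 [ 0.342 -0.352  0.056] 0.093
side plug 0.95 [404. 344.] 807 [ 0.467 -0.39   0.058] 0.092
side plug 0.93 [294. 327.] 705 [ 0.335 -0.28   0.062] 0.091
side plug 0.72 [358. 295.] 532 [ 0.451 -0.285  0.079] 0.098
side stopcock 0.89 [322. 193.] 4316 [0.596 0.127 0.056] 0.112
side rack 0.9 [346. 303.] 4528 [ 0.453 -0.266  0.054] 0.096
side bung 0.63 [343. 273.] 258 [ 0.472 -0.212  0.067] 0.07
side slide_box 0.73 [236. 177.] 517 [0.455 0.372 0.024] 0.033
side slide_box 0.3 [334. 245.] 171 [ 0.492 -0.141  0.073] 0.08
side reagent 0.78 [445. 240.] 699 [ 0.731 -0.198  0.045] 0.087
0.8 [ 1.86298100e-01  9.82493266e-01 -8.83545474e-06 -1.09059392e-05]
```

View pics/a.png

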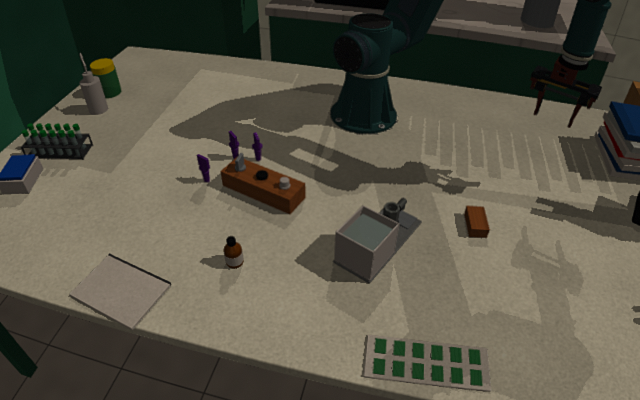

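View pics/b.png

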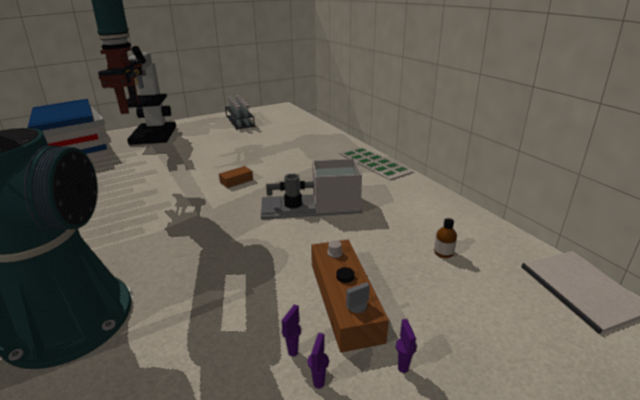

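Grey steel plug: scene (240,163), side (358,295), standing in the rack's −y hole. What could be mistaken for it are three purple copies beside the rack, at scene (260,148), (235,144), (205,170) and side (294,327), (318,360), (404,344). The grey one is my choice. The stopcock is at scene (392,211) and side (291,190). I'll check both close up with the wrist camera.

```bash
cat >> h.py <<'E'
from scipy.spatial.transform import Rotation as Ro
def down(a):
    x=np.array([np.cos(a),np.sin(a),0]);z=np.array([0,0,-1.]);return Ro.from_matrix(np.c_[x,np.cross(z,x),z]).as_quat()
def wr(a): return (a+np.pi/2)%np.pi-np.pi/2
E
python3 - <<'E'
from h import *
ims=[]
for nm,p in [("stopcock",(.50,.14,.32)),("plug",(.43,-.25,.30))]:
    a=np.arctan2(p[1],p[0])+np.pi/2
    move_ptp(p,down(a)); c=capture("wrist"); ims.append(c["image"])
    np.savez("w_%s.npz"%nm,**c); print(nm,"cam",-c["R"].T@c["t"],c["R"][2],current_clock())
    for q in ["plug","stopcock","rack"]:
        for i,r in enumerate(silhouettes("wrist",q)):
            P=cloud(c,r["region"]); print(q,round(r["conf"],2),np.round(r["xy"]),r["region"].sum(),np.round(np.median(P,0),3) if len(P) else None,np.round(P[:,2].max(),3) if len(P) else None)
im=np.vstack(ims);cv2.imwrite("pics/c.png",cv2.resize(im,(480,600),interpolation=cv2.INTER_AREA))
E
```

```text
stopcock cam [0.47851359 0.21205544 0.4818067 ] [ 0.07375096 -0.26329173 -0.96189306] 2.7083
stopcock 0.64 [392. 176.] 19337 [0.588 0.15  0.076] 0.348
rack 0.83 [253. 371.] 3203 [ 0.477 -0.179  0.054] 0.068
plug cam [ 0.46712401 -0.18532071  0.46210292] [-0.13738192 -0.23628656 -0.96192249] 4.3833
plug 0.9 [351. 179.] 828 [ 0.454 -0.274  0.086] 0.098
plug 0.69 [406. 241.] 593 [ 0.47  -0.375  0.056] 0.301
plug 0.62 [298. 264.] 708 [ 0.35  -0.338  0.062] 0.092
plug 0.59 [260. 225.] 799 [ 0.34  -0.268  0.056] 0.092
rack 0.86 [334.  98.] 13799 [ 0.478 -0.19   0.055] 0.096
```

View pics/c.png

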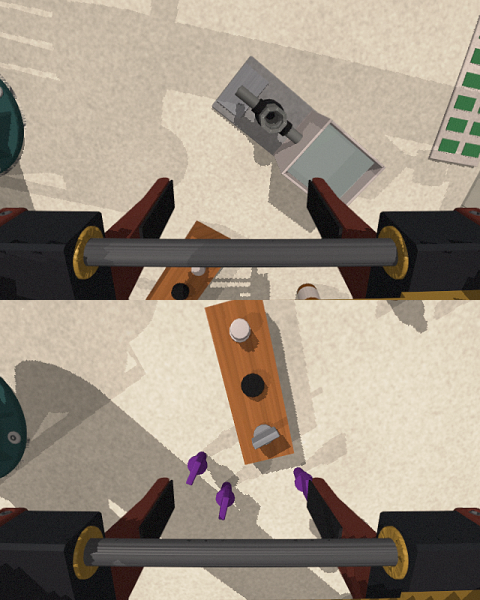

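The wrist views confirm it: the grey-winged plug is at (351,179), in the rack's end hole, and the purple ones stand apart on the bench. The barrel is at about (361,156) in the stopcock view, with the tank to its lower right.

```bash
python3 - <<'E'
from h import *
full=np.ones((400,640),bool)
c=dict(np.load("w_plug.npz")); P=cloud(c,full)
near=P[np.hypot(P[:,0]-.454,P[:,1]+.274)<.03]
W=near[(near[:,2]>.088)]
m=cv2.minAreaRect(W[:,:2].astype(np.float32)); print("wing",len(W),m[0],m[1],np.median(W[:,2]))
b=cv2.boxPoints(m);e=max([b[1]-b[0],b[2]-b[1]],key=np.linalg.norm);print("wing yaw",wr(np.arctan2(e[1],e[0])),np.sort(W[:,2])[-5:])
R=P[(abs(P[:,2]-.055)<.004)&(np.hypot(P[:,0]-.478,P[:,1]+.19)<.16)]
m=cv2.minAreaRect(R[:,:2].astype(np.float32)); print("rack",m,np.median(R[:,2]))
b=cv2.boxPoints(m);e=max([b[1]-b[0],b[2]-b[1]],key=np.linalg.norm);u=e/np.linalg.norm(e);print("holes",[np.array(m[0])+s*.076*u for s in(-1,1)])
c=dict(np.load("w_stopcock.npz")); P=cloud(c,full)
T=P[(abs(P[:,2]-.11)<.004)&(np.hypot(P[:,0]-.6,P[:,1]-.13)<.2)]
mt=cv2.minAreaRect(T[:,:2].astype(np.float32)); print("tank",len(T),mt,np.median(T[:,2]))
g=plane(c,(361,156),.09);print("bore guess",g)
B=P[(abs(P[:,2]-.09)<.004)&(np.hypot(P[:,0]-g[0],P[:,1]-g[1])<.035)]
from scipy.optimize import least_squares
# rim annulus: outer hull fit
h=cv2.convexHull(B[:,:2].astype(np.float32))[:,0]
s=least_squares(lambda q:np.hypot(h[:,0]-q[0],h[:,1]-q[1])-q[2],[g[0],g[1],.019],loss="soft_l1",f_scale=.001).x
print("bore",len(B),s,np.median(B[:,2]),B[:,:2].mean(0))
d=np.array(mt[0])-s[:2];print("dist",np.linalg.norm(d),"yaw",np.arctan2(d[1],d[0]))
K=P[(P[:,2]>.06)&(P[:,2]<.078)&(np.hypot(P[:,0]-g[0],P[:,1]-g[1])<.065)&(np.hypot(P[:,0]-g[0],P[:,1]-g[1])>.023)]
vx,vy,x0,y0=cv2.fitLine(K[:,:2].astype(np.float32),cv2.DIST_HUBER,0,.001,.001).ravel();print("pipe",len(K),np.arctan2(vy,vx),"off",(s[0]-x0)*vy-(s[1]-y0)*vx)
im=c["image"][80:240,260:470];cv2.imwrite("pics/d.png",cv2.resize(im,None,fx=3,fy=3))
E
```

```text
wing 7942 (0.4596640169620514, -0.2708001732826233) (0.04816203936934471, 0.0371256060898304) 0.35890781525317306
wing yaw 0.9601673 [0.40729164 0.40736049 0.40744958 0.40777359 0.40781428]
rack ((0.4357115626335144, -0.1946617066860199), (0.2356889396905899, 0.16260594129562378), 73.56951904296875) 0.05492342479413619
holes [array([ 0.41421482, -0.26755814]), array([ 0.4572083 , -0.12176528])]
tank 1325 ((0.647325336933136, 0.11908218264579773), (0.1049773097038269, 0.11638379842042923), 67.02911376953125) 0.10955979225444043
bore guess [0.53730583 0.16676184 0.09      ]
bore 525 [0.54221558 0.16387963 0.01973617] 0.08979475020856947 [0.54232522 0.16425534]
dist 0.11425792324682046 yaw -0.4028839340918939
pipe 1154 -0.40235937 off 0.000791356467227536
```

```bash
python3 - <<'E'
from h import *
full=np.ones((400,640),bool)
c=dict(np.load("w_plug.npz")); P=cloud(c,full)
d=np.hypot(P[:,0]-.454,P[:,1]+.274)
for lo,hi in((.088,.104),(.092,.102)):
    W=P[(d<.03)&(P[:,2]>lo)&(P[:,2]<hi)]
    m=cv2.minAreaRect(W[:,:2].astype(np.float32)); b=cv2.boxPoints(m);e=max([b[1]-b[0],b[2]-b[1]],key=np.linalg.norm)
    vx,vy,x0,y0=cv2.fitLine(W[:,:2].astype(np.float32),cv2.DIST_HUBER,0,.001,.001).ravel()
    print("wing",len(W),m[0],m[1],np.median(W[:,2]),"yaw",wr(np.arctan2(e[1],e[0])),wr(np.arctan2(vy,vx)),x0,y0)
M=np.zeros((400,640),np.uint8);hsv=cv2.cvtColor(c["image"],cv2.COLOR_BGR2HSV)
M=((hsv[...,0]>5)&(hsv[...,0]<16)&(hsv[...,1]>110))
R=cloud(c,M);R=R[(abs(R[:,2]-.055)<.003)&(np.hypot(R[:,0]-.478,R[:,1]+.19)<.14)]
m=cv2.minAreaRect(R[:,:2].astype(np.float32));b=cv2.boxPoints(m);e=max([b[1]-b[0],b[2]-b[1]],key=np.linalg.norm);u=e/np.linalg.norm(e);print("rack",m,"holes",[np.array(m[0])+s*.076*u for s in(-1,1)])
E
```

```text
wing 398 (0.45368796586990356, -0.2789126932621002) (0.010469228960573673, 0.040098052471876144) 0.09550122840254377 yaw -0.01753831 -0.013516068 0.453986 -0.2782138
wing 365 (0.45368796586990356, -0.2789126932621002) (0.010469228960573673, 0.040098052471876144) 0.09558971846585151 yaw -0.01753831 -0.009043694 0.45411044 -0.27856913
rack ((0.47495877742767334, -0.206419438123703), (0.23532484471797943, 0.08013525605201721), 73.7306137084961) holes [array([ 0.45366709, -0.27937603]), array([ 0.49625046, -0.13346285])]
```

```bash
python3 - <<'E'
from h import *
a=-.014; p=np.array([.4538,-.2788]); q=down(a)
move_gripper(.036)
move_ptp([*p,.13],q); print(current_joint_pos())
servo_line([*p,.075],q,rate=.1)
print(current_force())
hit=servo_line([*p,.0575],q,rate=.015,contact_N=3); z=current_position()[2]; print(hit,z,current_force())
servo_line([*p,z+.0012],q,rate=.02)
move_gripper(0.0); print("gap",current_finger_gap(),"grip",current_grip_force(),current_position(),current_force(),current_clock())
servo_line([*p,.16],q,rate=.1); print(current_finger_gap(),current_force(),current_torque(),current_clock())
c=capture("side"); cv2.imwrite("pics/e.png",cv2.resize(c["image"][150:390,230:530],None,fx=2,fy=2))
E
```

```text
[-6.80605962e-01  3.68177081e-01  1.76080835e+00  4.60549308e-05
  1.01186008e+00  9.02676302e-01]
[-0.2746915  -0.41646365  0.29521492]
False 0.057604457339393844 [-0.79073315 -0.12986224 -0.11973018]
gap 0.0299961780796642 grip 30.000304877758026 [ 0.45385512 -0.27880722  0.05890631] [-0.05477841 -0.09877356  1.27721738] 9.0083
0.02983158696348547 [-0.3185588   0.15617769 -1.3544956 ] [ 0.02718862  0.15113484 -0.00233952] 10.1667
```

View pics/e.png

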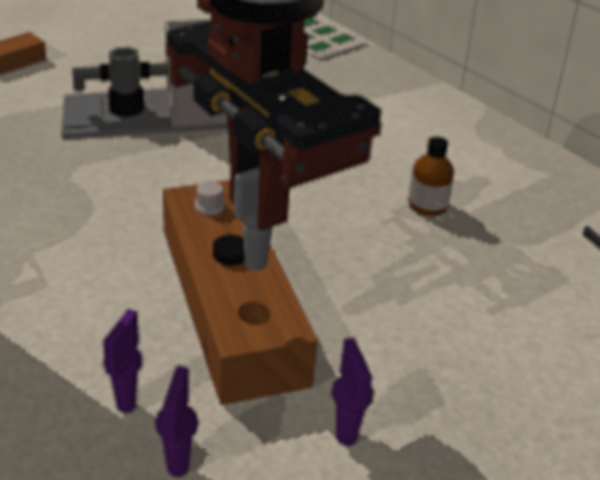

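The gap is 30 mm, so the tips are holding the collar's rim and not the wing. I'll set it back in its hole and regrip higher, on the wing.

```bash
python3 - <<'E'
from h import *
a=-.014; p=np.array([.4538,-.2788]); q=down(a)
servo_line([*p,.0595],q,rate=.08,contact_N=8); print(current_position(),current_force())
move_gripper(.042); sleep(.2)
servo_line([*p,.0640],q,rate=.03)
move_gripper(0.0); print("gap",current_finger_gap(),"grip",current_grip_force(),current_position(),current_force(),current_clock())
if current_finger_gap()<.014:
    servo_line([*p,.16],q,rate=.1); print(current_finger_gap(),current_force(),current_torque(),current_clock())
c=capture("side"); cv2.imwrite("pics/f.png",cv2.resize(c["image"][150:390,230:530],None,fx=2,fy=2))
E
```

```text
[ 0.45420882 -0.27909693  0.05999771] [-0.29412959 -1.23327784 -1.61547818]
gap 0.009775220254141157 grip 29.999822080135345 [ 0.45377765 -0.2788007   0.06393636] [-0.26696387 -0.28057594 -1.06176689] 13.1583
0.010114446403309267 [ 0.13564919  0.19982368 -3.00233826] [0.03499772 0.16043787 0.01696771] 14.2667
```

View pics/f.png

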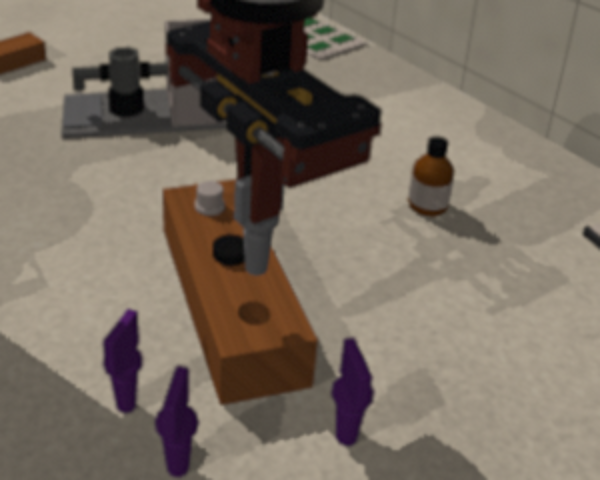

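```bash
python3 - <<'E'
from h import *
a=-.4026; b=np.array([.5421,.1640]); q=down(a)
servo_line([.4538,-.2788,.23],None,rate=.2)
move_ptp([*b,.23],q); print(current_joint_pos(),current_clock())
servo_line([*b,.155],q,rate=.12); sleep(.2); f0=current_force(); print("f0",f0,current_finger_gap())
hit=servo_line([*b,.124],q,rate=.03,contact_N=4); print(hit,current_position(),current_force())
if not hit:
    hit=servo_line([*b,.105],q,rate=.005,contact_N=3); print(hit,current_position(),current_force()-f0)
print(current_clock(),current_finger_gap())
c=capture("side"); cv2.imwrite("pics/g.png",cv2.resize(c["image"][100:260,220:420],None,fx=3,fy=3))
E
```

```text
[ 1.70631903e-01  3.04341267e-01  1.57492843e+00 -4.72368229e-04
  1.26295175e+00  2.14469604e+00] 16.475
f0 [-0.13644694  0.45418603 -1.89494081] 0.009700876879048446
False [0.54223657 0.16400952 0.12419415] [ 0.74452851 -0.52852262 -1.5967945 ]
True [0.54190335 0.16455819 0.11587118] [0.55833135 1.29450446 0.47481565]
20.4333 0.010010882269320147
```

View pics/g.png

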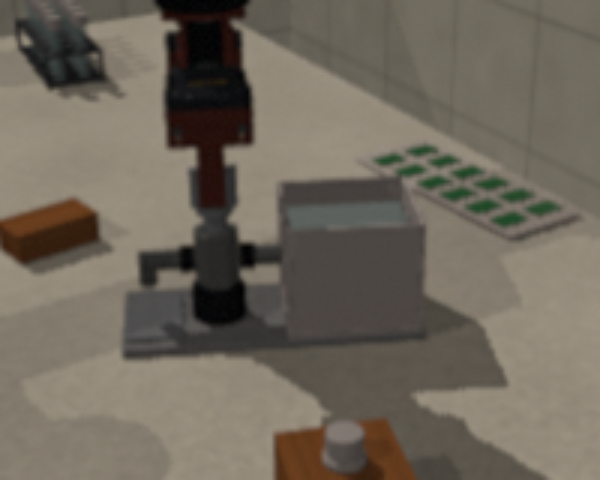

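```bash
python3 - <<'E'
from h import *
a=-.4026; b=np.array([.5421,.1640]); q=down(a)
move_gripper(.022); sleep(.5); f0=current_force(); print("free",f0,current_position())
hit=servo_line([*b,.098],q,rate=.005,contact_N=2.5); z=current_position()[2]; print(hit,current_position(),current_force()-f0)
servo_line([*b,z+.0015],q,rate=.02)
sleep(.2); f0=current_force();print(f0)
np.save("f0.npy",f0)
move_gripper(0.0); sleep(.2); print("gap",current_finger_gap(),current_position(),current_force()-f0,current_torque(),current_clock())
E
```

```text
free [-0.57634862  0.99078512  0.21552448] [0.54149226 0.16469811 0.11568735]
True [0.54193586 0.16428855 0.10477048] [ 0.44658535 -0.02127989  4.16477675]
[-1.05532153  0.5398775  -0.29229112]
gap 0.010134927999915739 [0.54240676 0.16462914 0.10631295] [ 1.61603895  3.91874611 -2.21626328] [ 1.19279427 -0.10557682  0.05262188] 24.5333
```

```bash
cat > ctl.py <<'E'
from h import *
f0=np.load("f0.npy")
def F(n=4): return np.mean([current_force() for _ in range(n)],0)-f0
def step(s,target,da,kz=3e-5,up=3e-4,dn=2e-4):
    f=F(); e=target-f[2]
    s[2]-=np.clip(kz*e,-up,dn); s[:2]+=np.clip(3e-5*f[:2],-1e-4,1e-4); s[3]+=da
    servo_line(s[:3],down(s[3]),rate=.005 if not da else .003)
    return f
E
python3 - <<'E'
from ctl import *
s=np.array([.5421,.1640,current_position()[2],-.4026])
print([np.round(current_force()-f0,2) for _ in range(3)])
for i in range(25):
    f=step(s,2.0,0)
    if i%6==0: print(i,np.round(f,2),np.round(s,5),current_position().round(5) if hasattr(current_position(),'round') else current_position(),current_torque()[2],current_clock())
np.save("s.npy",s)
c=capture("side"); A=c["image"][120:220,240:400]; c=capture("scene"); B=c["image"][150:250,320:480]
cv2.imwrite("pics/h.png",cv2.resize(np.vstack([A,B]),None,fx=3,fy=3,interpolation=cv2.INTER_CUBIC))
E
```

```text
[array([ 1.62,  3.92, -2.22]), array([ 1.62,  3.92, -2.22]), array([ 1.62,  3.92, -2.22])]
0 [ 1.62  3.92 -2.22] [ 0.54215  0.1641   0.10619 -0.4026 ] [0.5424  0.16459 0.10629] -0.015050333263058132 24.7833
6 [1.57 4.94 2.71] [ 0.54248  0.1647   0.10598 -0.4026 ] [0.54249 0.16469 0.10606] 0.00129993733508375 26.2833
12 [0.14 1.3  3.46] [ 0.54258  0.16516  0.10621 -0.4026 ] [0.5425  0.16498 0.10613] -0.0358318001211834 27.7833
18 [-0.43 -0.09  1.6 ] [ 0.54267  0.16502  0.10617 -0.4026 ] [0.54253 0.165   0.10611] -0.017482927262614422 29.2833
24 [-0.52 -1.73  2.31] [ 0.54259  0.1649   0.10615 -0.4026 ] [0.54258 0.16495 0.10615] 0.04751730398307917 30.7833
```

View pics/h.png

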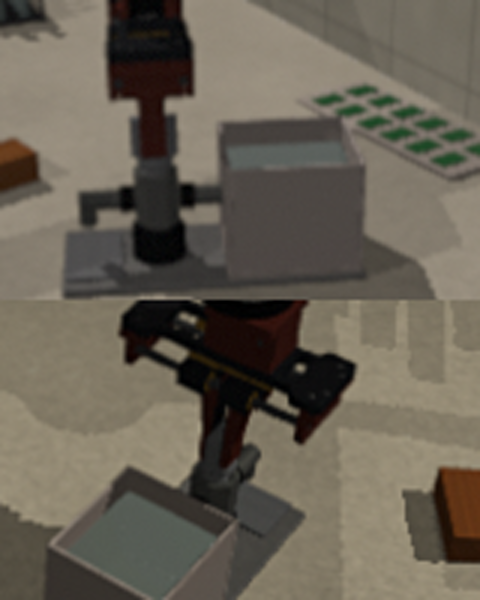

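```bash
python3 - <<'E'
from ctl import *
s=np.load("s.npy"); T=15.3; ok=0
def rep(t,i,f): print(t,i,np.round(f,1),"cmd",np.round(s[2:],4),"z",round(float(current_position()[2]),4),"tz",round(float(current_torque()[2]),2),"gap",round(current_finger_gap()*1e3,1),round(current_clock(),2))
for i in range(36):
    f=step(s,T,0,kz=4e-5,up=6e-4,dn=3.8e-4)
    if i%3==0: rep("P",i,f)
    ok=ok+1 if abs(F()[2]-T)<1.3 else 0
    if ok>=3: break
rep("P",i,F())
np.save("s.npy",s)
if ok>=3:
    for i in range(10):
        s[2]-=4e-5
        f=step(s,T,.05,kz=4.5e-5,up=6e-4,dn=3.5e-4); rep("T",i,f)
        if current_finger_gap()>.0125: print("slip");break
np.save("s.npy",s); print(F(),current_position())
E
```

```text
P 0 [-1.7 -0.   1.2] cmd [ 0.1058 -0.4026] z 0.106 tz -0.05 gap 10.0 31.13
P 3 [-1.9 -0.5  8.9] cmd [ 0.1048 -0.4026] z 0.1056 tz 0.02 gap 9.8 31.88
P 6 [-2.5  0.1 11. ] cmd [ 0.1042 -0.4026] z 0.1055 tz -0.07 gap 9.9 32.63
P 9 [-3.4 -1.1 13.8] cmd [ 0.104  -0.4026] z 0.1054 tz 0.01 gap 9.8 33.38
P 12 [-2.4  0.3 13.3] cmd [ 0.1039 -0.4026] z 0.1054 tz 0.04 gap 9.7 34.13
P 15 [-3.  -0.6 14.3] cmd [ 0.1037 -0.4026] z 0.1053 tz -0.03 gap 10.0 34.88
P 15 [-2.4  0.  14.5] cmd [ 0.1037 -0.4026] z 0.1053 tz -0.03 gap 10.0 34.88
T 0 [-2.4  0.  14.5] cmd [ 0.1037 -0.3526] z 0.1051 tz 0.08 gap 9.8 35.13
T 1 [-3.1 -0.8 12.1] cmd [ 0.1035 -0.3026] z 0.1049 tz 0.01 gap 9.9 35.38
T 2 [-1.2 -0.5 12.8] cmd [ 0.1033 -0.2526] z 0.1047 tz 0.19 gap 10.3 35.63
T 3 [-1.3 -0.6 12. ] cmd [ 0.1031 -0.2026] z 0.1046 tz 0.01 gap 10.0 35.88
T 4 [-1.6 -1.  12.7] cmd [ 0.103  -0.1526] z 0.1044 tz 0.26 gap 10.2 36.13
T 5 [-1.3 -0.  12. ] cmd [ 0.1028 -0.1026] z 0.1043 tz 0.2 gap 9.7 36.38
T 6 [-1.3 -0.6 13.3] cmd [ 0.1026 -0.0526] z 0.1042 tz 0.19 gap 10.0 36.63
T 7 [-1.9  0.  12.4] cmd [ 0.1025 -0.0026] z 0.104 tz 0.18 gap 10.1 36.88
T 8 [-2.8 -0.6 12.9] cmd [0.1023 0.0474] z 0.1039 tz 0.24 gap 10.0 37.13
T 9 [-1.9 -1.1 12.9] cmd [0.1022 0.0974] z 0.1038 tz 0.25 gap 9.9 37.38
[-1.54249951 -0.57335598 13.2234029 ] [0.54247879 0.16456789 0.10381454]
```

```bash
python3 - <<'E'
from ctl import *
s=np.load("s.npy"); T=17.3
def rep(t,i,f): print(t,i,np.round(f,1),"cmd",np.round(s[2:],4),"z",round(float(current_position()[2]),4),"tz",round(float(current_torque()[2]),2),"gap",round(current_finger_gap()*1e3,1),round(current_clock(),2))
for i in range(23):
    if F()[2]<16.5: s[2]-=5e-5
    f=step(s,T,.05,kz=4.5e-5,up=6e-4,dn=3.5e-4); rep("T",i,f)
    if current_finger_gap()>.0125: print("slip");break
np.save("s.npy",s); print(F(),current_position(),current_joint_pos())
c=capture("side"); A=c["image"][120:220,240:400]; c=capture("scene"); B=c["image"][150:250,320:480]
cv2.imwrite("pics/i.png",cv2.resize(np.vstack([A,B]),None,fx=3,fy=3,interpolation=cv2.INTER_CUBIC))
E
```

```text
T 0 [-1.5 -0.6 13.2] cmd [0.1019 0.1474] z 0.1036 tz 0.31 gap 9.9 37.63
T 1 [-1.2 -0.8 14.5] cmd [0.1018 0.1974] z 0.1035 tz 0.27 gap 10.3 37.88
T 2 [-0.6 -1.9 14.8] cmd [0.1016 0.2474] z 0.1034 tz 0.33 gap 10.1 38.13
T 3 [-0.7 -1.9 14.1] cmd [0.1014 0.2974] z 0.1032 tz 0.42 gap 9.9 38.38
T 4 [-1.7 -1.4 15.1] cmd [0.1013 0.3474] z 0.1031 tz 0.27 gap 9.9 38.63
T 5 [-2.  -2.1 13.9] cmd [0.1011 0.3974] z 0.103 tz 0.43 gap 9.9 38.88
T 6 [-1.3 -0.6 15.3] cmd [0.1009 0.4474] z 0.1029 tz 0.3 gap 10.0 39.13
T 7 [-2.  -0.9 14.6] cmd [0.1007 0.4974] z 0.1027 tz 0.42 gap 9.8 39.38
T 8 [-1.6 -0.9 15. ] cmd [0.1006 0.5474] z 0.1026 tz -0.1 gap 10.0 39.63
T 9 [-1.  -2.2 15.1] cmd [0.1004 0.5974] z 0.1025 tz 0.37 gap 10.0 39.88
T 10 [-1.3 -1.1 14.9] cmd [0.1003 0.6474] z 0.1024 tz -0.31 gap 9.6 40.13
T 11 [-1.5 -1.1 16.3] cmd [0.1002 0.6974] z 0.1023 tz -0.04 gap 10.1 40.38
T 12 [-1.2 -1.  16.2] cmd [0.1001 0.7474] z 0.1022 tz 0.2 gap 10.1 40.63
T 13 [-1.8 -1.7 15.6] cmd [0.1    0.7974] z 0.1021 tz -0.46 gap 10.1 40.88
T 14 [-1.5 -1.7 16.9] cmd [0.0999 0.8474] z 0.102 tz -0.32 gap 10.0 41.13
T 15 [-0.4 -2.6 15.9] cmd [0.0998 0.8974] z 0.1019 tz -0.22 gap 9.8 41.38
T 16 [-0.4 -2.2 14.7] cmd [0.0997 0.9474] z 0.1018 tz -0.42 gap 10.0 41.63
T 17 [-1.  -1.4 15. ] cmd [0.0995 0.9974] z 0.1016 tz -0.05 gap 9.4 41.88
T 18 [-0.6 -1.1 15.3] cmd [0.0994 1.0474] z 0.1015 tz -0.6 gap 10.4 42.13
T 19 [-0.3 -0.8 16. ] cmd [0.0993 1.0974] z 0.1014 tz 0.24 gap 9.9 42.38
T 20 [-1.1 -1.8 14.1] cmd [0.0991 1.1474] z 0.1014 tz -0.42 gap 9.6 42.63
T 21 [-0.4 -0.8 14.7] cmd [0.0989 1.1974] z 0.1012 tz 0.07 gap 9.4 42.88
T 22 [-0.3 -1.3 16.1] cmd [0.0988 1.2474] z 0.1011 tz -0.55 gap 10.0 43.13
[-1.39761394 -1.08163076 17.43622142] [0.54299428 0.16390125 0.10114578] [1.71373223e-01 4.46209680e-01 1.71732470e+00 1.51227448e-06
 9.71984681e-01 4.95727224e-01]
```

View pics/i.png

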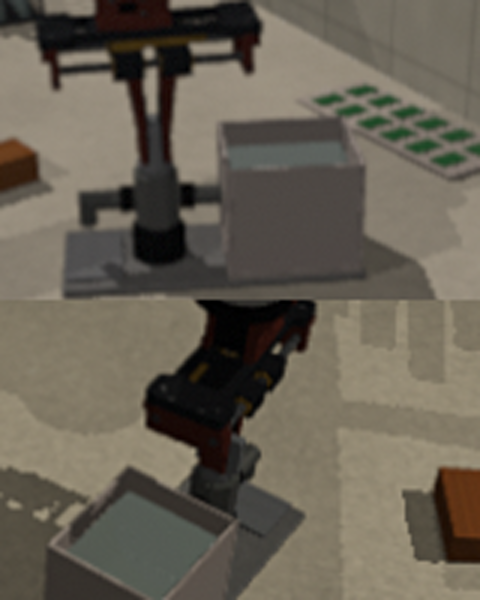

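```bash
python3 - <<'E'
from ctl import *
s=np.load("s.npy")
for i in range(12):
    f=step(s,0.5,0,kz=4e-5,up=5e-4,dn=2e-4)
print(f,F(),current_position(),current_torque()[2],current_clock())
move_gripper(.024); sleep(.1); p=current_position()
servo_line([s[0],s[1],.16],down(s[3]),rate=.06)
p=np.array([.49,.12,.32]);move_ptp(p,down(np.arctan2(.16,.54)+np.pi/2)); sleep(.2)
c=capture("wrist"); P=cloud(c,np.ones((400,640),bool)); d=np.hypot(P[:,0]-.5423,P[:,1]-.1642)
for q in silhouettes("wrist","plug"): print(q["conf"],q["xy"])
N=P[(d<.03)&(P[:,2]<.2)]; zt=np.percentile(N[:,2],99)
W=N[N[:,2]>zt-.008]; m=cv2.minAreaRect(W[:,:2].astype(np.float32))
vx,vy,x0,y0=cv2.fitLine(W[:,:2].astype(np.float32),cv2.DIST_HUBER,0,.001,.001).ravel()
yaw=wr(np.arctan2(vy,vx)); print("top",zt,np.median(W[:,2]),len(W),m,"yaw err",wr(yaw-1.1682),"collar above rim",np.median(W[:,2])-.041-.09,x0,y0)
print(current_clock(),current_position())
cv2.imwrite("pics/j.png",cv2.resize(c["image"][60:260,260:520],None,fx=3,fy=3,interpolation=cv2.INTER_CUBIC))
E
```

```text
[ 6.72603062 -0.11441562  3.00297924] [6.59826001 0.61812536 2.21842139] [0.5426449  0.16376522 0.10194763] -0.5447778194415936 46.2333
0.74 [416.4, 172.9]
0.68 [379.9, 144.3]
top 0.13655716948405547 0.13505074057616528 470 ((0.5424452424049377, 0.1639447659254074), (0.040139660239219666, 0.010598557069897652), 68.91183471679688) yaw err 0.036073804 collar above rim 0.004050740576165279 0.54173225 0.1644132
48.9417 [0.4897388  0.12015053 0.31857542]
```

View pics/j.png

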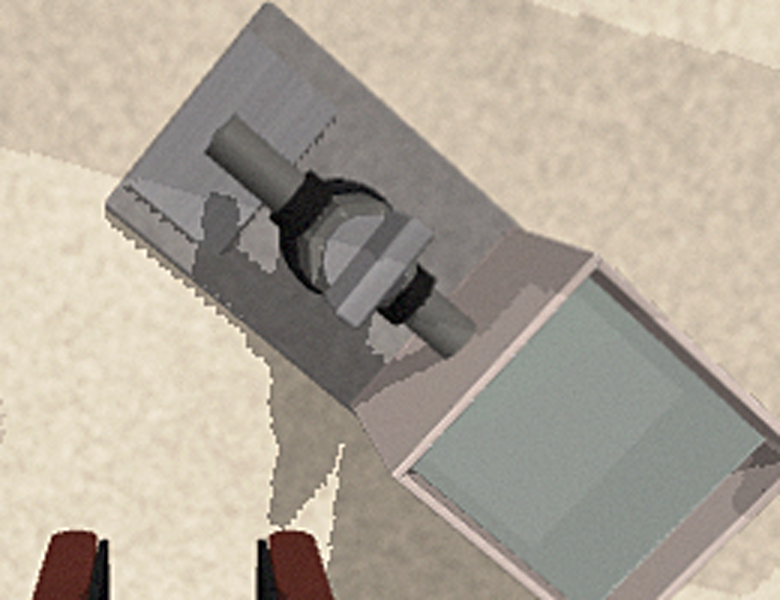

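```bash
python3 -c "
from bench import *
print(close_job())"
```

```text
the job is handed in; nothing more can be done
None
```

I handed the job in at about 49 s of the 72 s: the plug is in the bore with its wing across the pipe (0.04 rad off) and its collar about 4 mm above the rim, and it stayed put when let go. I did not measure the 95 N wedging force; the 5 mm it sank and the 0.5 Nm it held before release suggest it is tight.

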